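# Set the slide gate of a small-parts hopper

### The arm

A 6-joint arm with a two-finger parallel gripper is mounted at the origin on a cart in front of the work surface, level with it; the furniture and walls round the work are solid. World frame = base frame: x ahead of the robot, y to its left, z up, the work surface at z = 0. Lengths are in m, angles in degrees, forces in N, time in s.
With the tool pointing down it reaches from about 0.35 to 0.875 m from the base axis. Payload 4.2 kg.
Tool frame: the origin (TCP) lies between the finger pads; the fingertips stand 25 mm ahead of it and the grasp point (between the pads) lies 6 mm ahead of it (r.tips_ahead is the distance from the TCP to the fingertips, in m); z points along the fingers, y is the direction in which the jaws open and shut (so a half turn about z gives the same grasp; the last joint's range is limited). The gripper opens to 87 mm and grips with 3 to 60 N. Pads are 19 mm wide; open, the fingers measure 117 mm over their backs; the gripper's body (75 mm by 190 mm) begins 51 mm behind the grasp point.
Start: joints at [78.071, 22.042, 0.453, 0, -68.411, -14.817], TCP at [0.281, 0.558, 0.248] pointing down, gripper open.
Joint ranges: [-179.83, 179.83], [-69.29, 118.12], [-61.27, 80.66], [-181.25, 117.63], [-171.15, -9.14], [-177.46, 177.46]. Speed limits (degrees/s): [159.86, 159.86, 180, 180, 180, 180].

### API

Orientations are given as a 3x3 rotation matrix whose columns are the frame's x, y, z axes.
In Python, from station import r, vision, finish_job gives the robot as it stands.
- The arm moves only by the shell command python3 -m jog 'ROWS'. ROWS is a JSON object of lists of equal length, an entry for each row: "rot": the turn, a rotation vector about the world's x, y, z in degrees, a list of three; "delta_pos": the shift along the world's x, y, z in mm, a list of three; "grip": the opening in per cent of the stroke, from 0 (shut) to 100 (fully open). A call has 1 to 10 rows; each row shifts and turns the commanded pose from where the row before left it; what a row does not reach is not made up. A row lasts 1/12 s, in which the tool goes at most 41.7 mm and 7.16 degrees, less where a joint would pass 70% of its speed; a pose out of reach is approached as far as the arm can. A call with a gripper value outside its range is refused whole. The fingers move at their own pace and stop on an object; the grip force is fixed at half the most. Time passes only in rows, so rows that do not move let the fingers close. It gives the time, the measured TCP pose, the force and the opening at its end, in the units of the state.
- r.sense(): the state, without advancing time (a new reading comes with each control period).
- vision.capture(name): name is "scene" or "top"; returns a dict with "frame" (420x560x3 uint8, red, green, blue), "K" (3x3 intrinsics, pixels), "xyz" and "orientation" of the camera in the world. Camera axes: x right, y up, looking along -z (the intrinsics and any distortion apply to the point x, -y, -z); pixel columns grow to the right and rows downward; lengths in m; the calibration is good to about 2 mm. A picture is of the moment at which its call begins. There is no depth.
- finish_job(): hands the job in, once; it reports no verdict.
The state is a dict: "time_s": time; "joints": joint angles; "joint_velocities": joint speeds; "effort": joint torques, N m; "tcp_pos": TCP position; "ee_rot": TCP orientation; "wrist_force": force on the tool from outside, world axes, zero at the start; "moment": the same for the moment, N m; "gripper_width": opening from 0.0 (shut) to 1.0 (fully open).
Only numpy, scipy, OpenCV 4.12 (cv2) and the standard library are available. Lean on these libraries where they do the work, as an engineer would, in place of code of your own. Each camera call takes 0.05 s, during which the arm holds its last target. There are 200 camera calls.

### The job

Get the red-knobbed parts hopper ready for filling: pull its stiff slide gate open until the white line on the gate lines up with the green pointer clamped on the rail, then let go. Do not shift the pointer, and leave the gate with the blue knob shut.

Things in the scene. Friction and masses are not known exactly. Their poses are not given: they have to be found in the camera images.
- red_knob (a point): Centre of the upright round red knob on the gate to open, 24 mm across, 115 mm above the worktop (knob from 78 to 140 mm); grip it from above in any direction. x axis: level, from knob back to the grey hopper; y: to its left rail; z up. Pull straight along -x, roughly toward the robot. Rail tops are 78 mm up, 44 mm or more to each side. The shut gate's knob is 76 mm from the hopper's front wall.
- red_line (a point): Middle of the 5 mm wide white line across the red-knobbed dark steel gate plate, 35 mm behind the knob's centre (toward the hopper), 75 mm above the worktop; moves with the gate. Axes as the red knob's. The gate slides level with about 9 N of friction, has no spring, stays where it is left, and has its stop 90 mm from shut.
- red_pointer (a point): Tip of the green pointer clamped on the left (+y) rail of the red-knobbed hopper, 29 mm left of the gate's middle line, 80 mm above the worktop; clamp 18 mm long, top 86 mm up. It starts 25 to 75 mm in front of the white line, differently each time. Axes as the red knob's: the gate is set when line and pointer agree along x.
- blue_knob (a point): Centre of the like knob in blue on a second, identical hopper, which has a green pointer too; 115 mm above the worktop. Its gate stays shut. The hoppers (102 mm wide, 149 mm high, turned by up to 10 degrees or so) stand one on each side of the red tool tin, either way round.

How it is judged (in metres and radians):
At the end, for the whole second after the job is handed in: The white line of the red-knobbed gate is within 10 mm of the green pointer, along the slide, and stays there (x of red_line in the frame of red_pointer between -0.01 and 0.01 m); the robot touches nothing.
It fails at once if the blue-knobbed gate is moved by more than 6 mm (distance of blue_knob from where it was at the start of the episode above 0.006 m).
It fails at once if the green pointer is shifted by more than 6 mm (distance of red_pointer from where it was at the start of the episode above 0.006 m).
It also fails if it takes over 32 s, if anything falls off the work surface, if the arm or the gripper's body presses on something with over 40 N, if the wrist force passes 120 N, or if a joint passes its speed limit or range.

## Working session

There is one attempt and no reset: what is moved stays moved. The work goes in short steps, Python scripts to look and compute and a shell command to move; the robot and the scene stay as the last step left them, time stands still between calls to the robot, and variables do not carry over. Pictures are saved under pics/ and viewed, about 8 in all and at most 12, crops included, and the job is handed in when it is done.

```bash
mkdir -p pics
cat > h.py <<'E'
import numpy as np, cv2
from station import r, vision
def cap(name, fn):
    c=vision.capture(name); cv2.imwrite('pics/'+fn+'.png', cv2.cvtColor(c['frame'],cv2.COLOR_RGB2BGR))
    np.savez('pics/'+fn+'.npz', **{k:np.array(v) for k,v in c.items() if k in('frame','K','xyz','orientation')}); 
    print(name,[k for k in c],np.round(c['xyz'],3),np.round(c['orientation'],3).tolist(),np.round(c['K'],1).tolist()); return c
def ray(fn,u,v):
    c=np.load('pics/'+fn+'.npz'); K=c['K']; d=np.linalg.solve(K,[u,v,1.]); d=c['orientation']@(d*[1,-1,-1]); return c['xyz'],d/np.linalg.norm(d)
def atz(fn,u,v,z):
    o,d=ray(fn,u,v); return o+d*(z-o[2])/d[2]
def tri(*obs):
    A=np.zeros((3,3));b=np.zeros(3);R=[ray(*o) for o in obs]
    for o,d in R: P=np.eye(3)-np.outer(d,d);A+=P;b+=P@o
    p=np.linalg.solve(A,b); return p,[np.linalg.norm((np.eye(3)-np.outer(d,d))@(p-o)) for o,d in R]
def join(*fns,out):
    cv2.imwrite('pics/'+out+'.png',np.hstack([cv2.imread('pics/'+f+'.png') for f in fns]))
E
python3 - <<'E'
from h import *
a=cap('scene','s0');b=cap('top','t0')
print({k:np.round(v,3).tolist() for k,v in r.sense().items()})
E
```

```text
scene ['frame', 'K', 'xyz', 'orientation'] [ 0.019 -0.517  0.929] [[0.711, 0.517, -0.477], [-0.703, 0.539, -0.464], [0.017, 0.665, 0.746]] [[422.5, 0.0, 270.1], [0.0, 422.5, 207.3], [0.0, 0.0, 1.0]]
top ['frame', 'K', 'xyz', 'orientation'] [ 0.26  -0.042  1.322] [[-0.001, 0.975, -0.224], [-1.0, -0.002, -0.005], [-0.005, 0.224, 0.975]] [[523.5, 0.0, 276.0], [0.0, 523.5, 203.1], [0.0, 0.0, 1.0]]
{'time_s': 0.1, 'joints': [78.071, 22.086, 0.386, -0.024, -68.414, -14.816], 'joint_velocities': [0.057, -0.059, 0.254, 0.099, 0.143, 0.155], 'effort': [-0.001, -39.169, 18.793, 4.232, 0.013, -0.0], 'tcp_pos': [0.281, 0.558, 0.247], 'ee_rot': [[0.893, -0.45, -0.001], [-0.45, -0.893, -0.002], [0.0, 0.002, -1.0]], 'wrist_force': [-0.412, 0.498, -0.034], 'moment': [-0.02, 0.014, 0.012], 'gripper_width': 0.996}
```

View pics/s0.png

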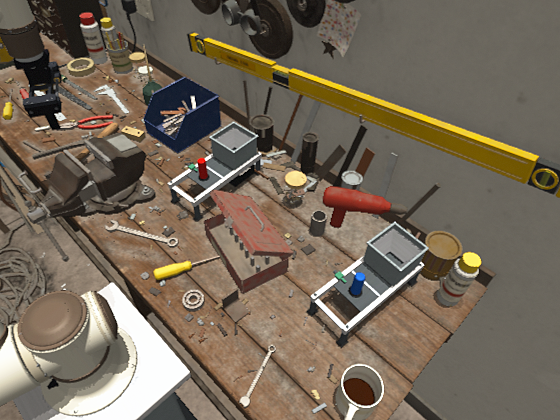

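View pics/t0.png

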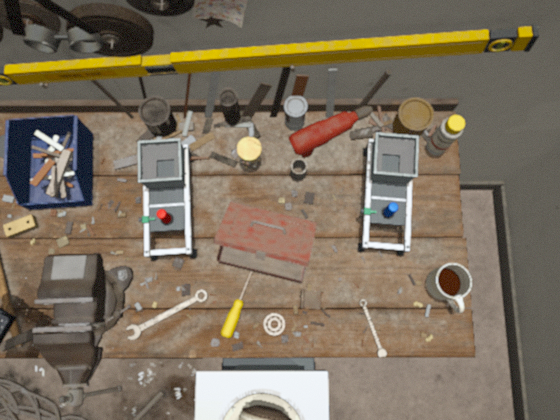

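The red hopper is on the left (red knob at scene 202,168 and top 165,216). The blue one is on the right (top 391,210). Next I'll enlarge the red gate in both views.

Run:
```python
import cv2,numpy as np
a=cv2.imread('pics/s0.png')[120:220,165:265];b=cv2.imread('pics/t0.png')[165:265,120:220]
f=lambda x:cv2.resize(x,None,fx=4,fy=4,interpolation=cv2.INTER_CUBIC)
cv2.imwrite('pics/c0.png',np.hstack([f(a),f(b)]))
```

```text
(no output)
```

View pics/c0.png

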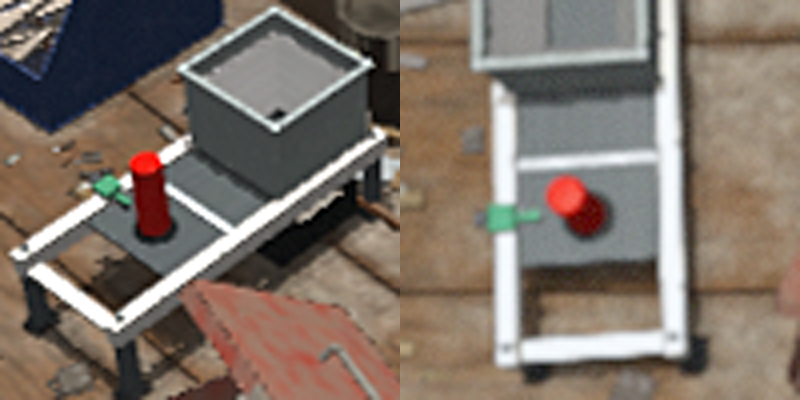

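Knob top, scene: crop (146,160). Top view: crop (168,194). The pointer tip is about (128,205) in the scene crop and (540,215) in the top crop. The line ends are also clear in both.

Run:
```python
from h import *
S=lambda x,y:('s0',165+(x+.5)/4-.5,120+(y+.5)/4-.5)
T=lambda x,y:('t0',120+(x-400+.5)/4-.5,165+(y+.5)/4-.5)
np.set_printoptions(precision=4,suppress=True)
for n,s,t in [('knobtop',(146,160),(568,194)),('tip',(128,205),(540,215)),('lineL',(168,187),(519,165)),('lineR',(237,229),(655,157)),('railFL',(22,257),(507,355)),('railFR',(118,323),(675,345))]:
    print(n,*tri(S(*s),T(*t)))
kt=atz(*T(568,194),.14);print('kt',kt)
for n,t in [('tip',(540,215))]: print(n,atz(*T(*t),.08))
L=atz(*T(519,165),.075);R=atz(*T(655,157),.075);d=L-R;print(L,R,'line x-axis yaw',np.degrees(np.arctan2(-d[0],d[1])))
for a,b in [((505,110),(508,355)),((667,60),(675,345))]:
    p=atz(*T(*a),.078);q=atz(*T(*b),.078);d=p-q;print('rail yaw',np.degrees(np.arctan2(d[1],d[0])),p,q)
```

```text
knobtop [0.5072 0.2267 0.1441] [np.float64(0.0003224585611226706), np.float64(0.0003224585611227007)]
tip [0.5073 0.2577 0.0805] [np.float64(0.0006821202201594985), np.float64(0.000682120220159574)]
lineL [0.5482 0.2746 0.0592] [np.float64(0.005106108067291511), np.float64(0.005106108067291493)]
lineR [0.5469 0.1883 0.0774] [np.float64(0.0027778055281677634), np.float64(0.002777805528167836)]
railFL [0.424  0.2748 0.0724] [np.float64(3.745438123865318e-05), np.float64(3.7454381238587856e-05)]
railFR [0.4298 0.1727 0.0786] [np.float64(0.0008981309232138727), np.float64(0.000898130923214013)]
kt [0.5084 0.2275 0.14  ]
tip [0.508  0.2575 0.08  ]
[0.5402 0.2731 0.075 ] [0.545  0.1902 0.075 ] line x-axis yaw 3.317783366433594
rail yaw 3.798296789610258 [0.5741 0.2828 0.078 ] [0.4233 0.2728 0.078 ]
rail yaw 3.6742718063329627 [0.6056 0.1845 0.078 ] [0.4291 0.1732 0.078 ]
```

Yaw is about 3.6° and the knob is at (0.508, 0.2275). The heights come out right (0.144 and 0.0805), and the line is about 33 mm behind the pointer. I'll grip with the jaws across the slide, which means a yaw of +30°.

```bash
python3 -m jog '{"rot":[[0,0,3],[0,0,3],[0,0,3],[0,0,3],[0,0,3],[0,0,3],[0,0,3],[0,0,3],[0,0,3],[0,0,3]],"delta_pos":[[20,-30,0],[20,-30,0],[20,-30,0],[20,-30,0],[20,-30,0],[20,-30,0],[20,-30,0],[20,-30,0],[20,-30,0],[20,-30,0]],"grip":[100,100,100,100,100,100,100,100,100,100]}'
python3 -m jog '{"rot":[[0,0,0],[0,0,0],[0,0,0],[0,0,0]],"delta_pos":[[13,-15,0],[13,-15,0],[0,0,0],[0,0,0]],"grip":[100,100,100,100]}'
python3 -c "
from h import *
s=r.sense();print(s['time_s'],np.round(s['tcp_pos'],4),np.round(s['ee_rot'],3).tolist())"
```

```text
time_s: 0.93
tcp_pos: [0.4816, 0.2564, 0.2473]
ee_rot: [[0.998, 0.06, -0.001], [0.06, -0.998, -0.0], [-0.001, 0.0, -1.0]]
wrist_force: [0.4, -1.0, -0.1]
gripper_width: 0.995
time_s: 1.27
tcp_pos: [0.5074, 0.2273, 0.2469]
ee_rot: [[0.999, 0.055, -0.001], [0.055, -0.999, -0.001], [-0.001, 0.0, -1.0]]
wrist_force: [-0.1, -0.0, 0.9]
gripper_width: 1.002
1.2667 [0.5074 0.2273 0.2469] [[0.999, 0.055, -0.001], [0.055, -0.999, -0.001], [-0.001, 0.0, -1.0]]
```

Above the knob. Descend 124 mm, then close.

```bash
python3 -m jog '{"rot":[[0,0,0],[0,0,0],[0,0,0],[0,0,0],[0,0,0],[0,0,0],[0,0,0],[0,0,0]],"delta_pos":[[0,0,-20],[0,0,-20],[0,0,-20],[0,0,-20],[0,0,-20],[0,0,-14],[0,0,-10],[0,0,0]],"grip":[100,100,100,100,100,100,100,100]}'
python3 -m jog '{"rot":[[0,0,0],[0,0,0],[0,0,0],[0,0,0],[0,0,0],[0,0,0],[0,0,0],[0,0,0],[0,0,0],[0,0,0]],"delta_pos":[[0,0,0],[0,0,0],[0,0,0],[0,0,0],[0,0,0],[0,0,0],[0,0,0],[0,0,0],[0,0,0],[0,0,0]],"grip":[80,60,40,20,10,0,0,0,0,0]}'
python3 -c "
from h import *
cap('scene','s1')
im=cv2.imread('pics/s1.png')[100:240,140:280]
cv2.imwrite('pics/s1c.png',cv2.resize(im,None,fx=4,fy=4,interpolation=cv2.INTER_CUBIC))"
```

```text
time_s: 1.93
tcp_pos: [0.5055, 0.2281, 0.1213]
ee_rot: [[0.998, 0.058, -0.004], [0.058, -0.998, -0.003], [-0.004, 0.002, -1.0]]
wrist_force: [-0.1, 0.3, 0.2]
gripper_width: 0.999
time_s: 2.77
tcp_pos: [0.5072, 0.2281, 0.1236]
ee_rot: [[0.998, 0.057, -0.0], [0.057, -0.998, -0.0], [-0.0, 0.0, -1.0]]
wrist_force: [-0.3, 0.1, 0.5]
gripper_width: 0.325
scene ['frame', 'K', 'xyz', 'orientation'] [ 0.019 -0.517  0.929] [[0.711, 0.517, -0.477], [-0.703, 0.539, -0.464], [0.017, 0.665, 0.746]] [[422.5, 0.0, 270.1], [0.0, 422.5, 207.3], [0.0, 0.0, 1.0]]
```

View pics/s1c.png

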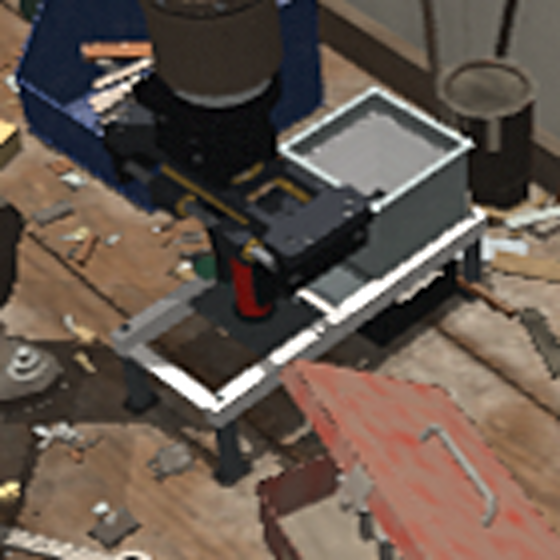

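The knob (crop 250,285) is between the fingers, with the opening at 28 mm and still closing. Hold until it settles, then pull about 33 mm.

```bash
python3 -m jog '{"rot":[[0,0,0],[0,0,0],[0,0,0],[0,0,0],[0,0,0],[0,0,0]],"delta_pos":[[0,0,0],[0,0,0],[0,0,0],[0,0,0],[0,0,0],[0,0,0]],"grip":[0,0,0,0,0,0]}'
python3 -m jog '{"rot":[[0,0,0],[0,0,0],[0,0,0],[0,0,0],[0,0,0],[0,0,0],[0,0,0],[0,0,0],[0,0,0],[0,0,0]],"delta_pos":[[-4,-0.25,0],[-4,-0.25,0],[-4,-0.25,0],[-4,-0.25,0],[-4,-0.25,0],[-4,-0.25,0],[-4,-0.25,0],[-5,-0.3,0],[0,0,0],[0,0,0]],"grip":[0,0,0,0,0,0,0,0,0,0]}'
python3 -c "
from h import *
cap('scene','s2')
im=cv2.imread('pics/s2.png')[120:220,165:265]
im2=cv2.imread('pics/s2.png')
cap('top','t2');t=cv2.imread('pics/t2.png')[165:265,120:220]
f=lambda x:cv2.resize(x,None,fx=4,fy=4,interpolation=cv2.INTER_CUBIC)
cv2.imwrite('pics/c2.png',np.hstack([f(im),f(t)]))"
```

```text
time_s: 3.32
tcp_pos: [0.5072, 0.2296, 0.1235]
ee_rot: [[0.998, 0.057, 0.001], [0.057, -0.998, 0.002], [0.001, -0.002, -1.0]]
wrist_force: [-2.4, 5.1, -1.0]
gripper_width: 0.269
time_s: 4.15
tcp_pos: [0.4763, 0.2276, 0.1236]
ee_rot: [[0.998, 0.058, 0.005], [0.058, -0.998, 0.003], [0.005, -0.003, -1.0]]
wrist_force: [7.0, 2.8, -6.8]
gripper_width: 0.263
scene ['frame', 'K', 'xyz', 'orientation'] [ 0.019 -0.517  0.929] [[0.711, 0.517, -0.477], [-0.703, 0.539, -0.464], [0.017, 0.665, 0.746]] [[422.5, 0.0, 270.1], [0.0, 422.5, 207.3], [0.0, 0.0, 1.0]]
top ['frame', 'K', 'xyz', 'orientation'] [ 0.26  -0.042  1.322] [[-0.001, 0.975, -0.224], [-1.0, -0.002, -0.005], [-0.005, 0.224, 0.975]] [[523.5, 0.0, 276.0], [0.0, 523.5, 203.1], [0.0, 0.0, 1.0]]
```

View pics/c2.png

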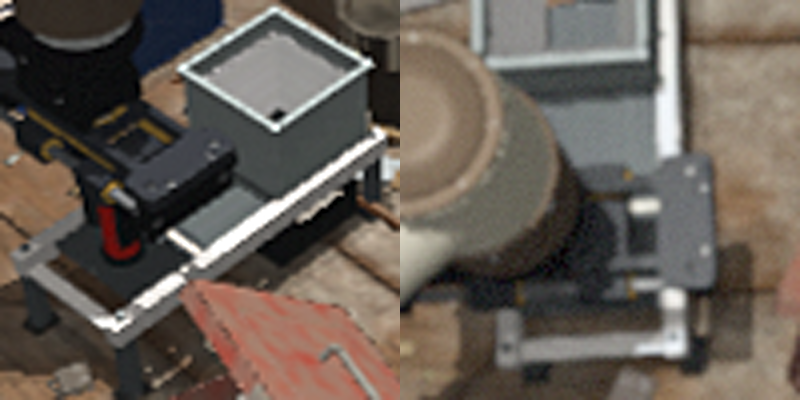

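The gate followed the gripper. The line now runs about (168,232)–(192,250) in the scene crop. I'll open, lift clear and back away to the left, then measure again.

```bash
python3 -m jog '{"rot":[[0,0,0],[0,0,0],[0,0,0],[0,0,0],[0,0,0],[0,0,0],[0,0,0],[0,0,0],[0,0,0],[0,0,0]],"delta_pos":[[0,0,0],[0,0,0],[0,0,0],[0,0,0],[0,0,0],[0,0,0],[0,0,0],[0,0,0],[0,0,0],[0,0,0]],"grip":[30,40,60,80,100,100,100,100,100,100]}'
python3 -m jog '{"rot":[[0,0,0],[0,0,0],[0,0,0],[0,0,0],[0,0,0],[0,0,0],[0,0,0],[0,0,0],[0,0,0],[0,0,0]],"delta_pos":[[0,0,10],[0,0,20],[0,0,25],[0,0,25],[0,0,25],[0,0,20],[0,20,0],[0,30,0],[0,30,0],[0,30,0]],"grip":[100,100,100,100,100,100,100,100,100,100]}'
python3 -m jog '{"rot":[[0,0,0],[0,0,0],[0,0,0],[0,0,0],[0,0,0],[0,0,0],[0,0,0]],"delta_pos":[[-10,35,0],[-10,35,0],[-10,35,0],[-10,35,0],[-10,35,0],[-10,20,0],[0,0,0]],"grip":[100,100,100,100,100,100,100]}'
python3 -c "
from h import *
cap('scene','s3')
cap('top','t3');t=cv2.imread('pics/t3.png')[165:265,120:220]
im=cv2.imread('pics/s3.png')[120:220,165:265]
f=lambda x:cv2.resize(x,None,fx=4,fy=4,interpolation=cv2.INTER_CUBIC)
cv2.imwrite('pics/c3.png',np.hstack([f(im),f(t)]))"
```

```text
time_s: 5.08
tcp_pos: [0.4742, 0.2261, 0.1236]
ee_rot: [[0.998, 0.057, -0.0], [0.057, -0.998, -0.0], [-0.0, 0.0, -1.0]]
wrist_force: [0.6, 0.1, -0.6]
gripper_width: 0.896
time_s: 5.92
tcp_pos: [0.4742, 0.337, 0.2499]
ee_rot: [[0.998, 0.056, 0.001], [0.056, -0.998, 0.001], [0.001, -0.001, -1.0]]
wrist_force: [0.2, 0.6, 0.6]
gripper_width: 1.0
time_s: 6.5
tcp_pos: [0.4122, 0.5349, 0.2481]
ee_rot: [[0.998, 0.061, -0.0], [0.061, -0.998, 0.001], [-0.0, -0.001, -1.0]]
wrist_force: [-0.2, -0.3, -0.5]
gripper_width: 0.999
scene ['frame', 'K', 'xyz', 'orientation'] [ 0.019 -0.517  0.929] [[0.711, 0.517, -0.477], [-0.703, 0.539, -0.464], [0.017, 0.665, 0.746]] [[422.5, 0.0, 270.1], [0.0, 422.5, 207.3], [0.0, 0.0, 1.0]]
top ['frame', 'K', 'xyz', 'orientation'] [ 0.26  -0.042  1.322] [[-0.001, 0.975, -0.224], [-1.0, -0.002, -0.005], [-0.005, 0.224, 0.975]] [[523.5, 0.0, 276.0], [0.0, 523.5, 203.1], [0.0, 0.0, 1.0]]
```

View pics/c3.png

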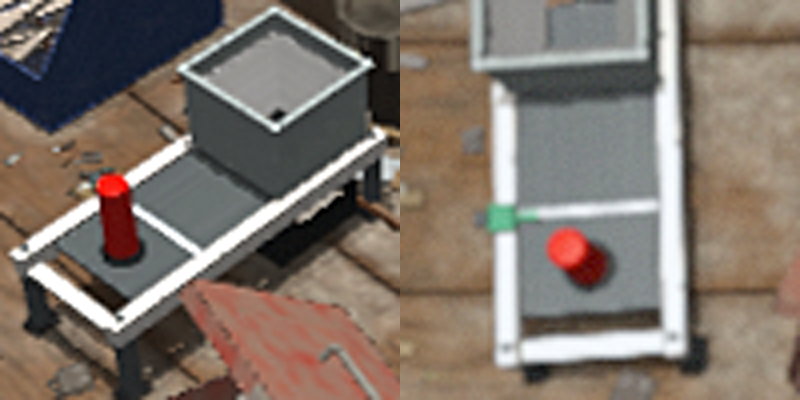

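The line now meets the pointer tip in the top view (line near (545,212), tip (540,215)). I'll put a number on it and check the blue knob and the pointer.

Run:
```python
from h import *
T=lambda x,y:('t3',120+(x-400+.5)/4-.5,165+(y+.5)/4-.5)
ex=np.array([np.cos(np.radians(3.6)),np.sin(np.radians(3.6)),0])
tip=atz(*T(540,215),.08)
for p in [(548,212),(600,209),(655,206)]: print('line-tip mm',1e3*(atz(*T(*p),.075)-tip)@ex)
k=atz(*T(568,243),.14);print('knob',k,'line via knob - tip mm',1e3*((k-tip)@ex)+35,'pull',1e3*(k-[.5084,.2275,.14])@ex)
def cen(fn,f):
    h=cv2.cvtColor(cv2.imread(f'pics/{fn}.png'),cv2.COLOR_BGR2HSV);m=f(h);y,x=np.nonzero(m);return x.mean().round(2),y.mean().round(2),len(x)
def blue(h):
    m=cv2.inRange(h,(100,170,90),(125,255,255));m[:, :370]=0;m[:,415:]=0;m[:190]=0;m[235:]=0;return m
def green(h):
    m=cv2.inRange(h,(60,90,60),(90,255,255));m[:, :130]=0;m[:,180:]=0;m[:190]=0;m[240:]=0;return m
for f in('t0','t3'):print(f,cen(f,blue),cen(f,green))
```

```text
line-tip mm 2.6182654881903127
line-tip mm 2.4198657944904785
line-tip mm 2.1025126382516692
knob [0.47961489 0.22607872 0.14      ] line via knob - tip mm 4.655392886749581 pull -28.81755207822982
t0 (np.float64(391.15), np.float64(208.52), 60) (np.float64(146.0), np.float64(219.02), 43)
t3 (np.float64(391.14), np.float64(208.64), 59) (np.float64(145.52), np.float64(219.15), 40)
```

Line and pointer agree within about 2–5 mm against the 10 mm limit. The pointer and blue knob haven't moved, and the arm is clear, so I'm handing in.

```bash
python3 -c "
from station import finish_job; print(finish_job())"
```

```text
the job is handed in; nothing more can be done
None
```

I pulled the red-knobbed gate open until its white line met the green pointer, let go, moved the arm clear and handed the job in at about 6.6 s. The hand-in gives no verdict.

- **Alignment:** measured straight off the white line, it stops about 2–3 mm short of the pointer. Worked out from the knob's position instead, the gap is about 4.7 mm. Both are inside the 10 mm limit. The gate moved about 29 mm while the tool moved 33 mm.
- **Pointer and blue gate:** between the first and last pictures, the blue knob moved about 0.1 pixel and the red hopper's pointer about 0.5 pixel (roughly 1 mm). That is within measuring noise, against limits of 6 mm.
- **Forces:** the highest wrist force I read between moves was about 10 N. With the arm clear, the last readings were under 1 N.

One early measurement disagreed: my two-view height for the left end of the white line came out at 59 mm instead of 75 mm, because I misread where that end lay. I used the top view at the stated height for the line instead.

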